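Button board under the magnifier lamp

ROBOT

A 6-joint arm with a two-finger parallel gripper is mounted at the origin on the work surface. World frame = base frame: x ahead of the robot, y to its left, z up, the work surface at z = 0. Lengths are in m, angles in rad, forces in N, time in s.
With the tool pointing down it reaches from about 0.225 to 0.725 m from the base axis. Payload 3.1 kg.
Tool frame: the origin (TCP) lies midway between the tips of the shut fingers; the grasp point (between the pads) lies 19 mm behind it; z points along the fingers, y is the line along which they close (so a half turn about z gives the same grasp; the last joint's range is limited). The gripper opens to 85 mm and grips with 20 to 120 N. Pads are 22 mm wide; open, the fingers measure 114 mm over their backs; the gripper's body (76 mm by 85 mm) begins 54 mm behind the grasp point. The pads swing forward as they close: fully open they stand 13 mm farther back than shut.
Start: joints at [-1.236, 0.048, 0.099, 1.622, 0, 1.443], TCP at [0.234, -0.47, 0.198] pointing down, gripper open.
Joint ranges: [-2.91, 2.91], [-0.99, 1.94], [-1.21, 1.42], [-2.12, 2.29], [-1.49, 1.47], [-3.14, 3.14]. Speed limits (rad/s): [2.79, 2.79, 3.14, 3.14, 3.14, 3.14].

INTERFACE

Orientations are given as [roll, pitch, yaw] about the fixed x, y, z axes, in that order (R = Rz(yaw) Ry(pitch) Rx(roll)).
In Python, from plant import bot gives the robot as it stands.
- The arm moves only by the tool send_rows, never from a script. Its argument "rows" is a list that holds one entry, the list of rows, each a list of 7 numbers: the shift along the tool's x, y, z in units of 10 cm (1.0 is 10 cm), then the turn, a rotation vector about the tool's x, y, z in units of 30 degrees (1.0 is 30 degrees), then the opening, from 0 (shut) to 1 (fully open). A call has 1 to 20 rows; each row is the pose to reach, as a shift and turn from the pose commanded when the call began, along the tool's axes at that moment; what a row does not reach only later rows make up. A row lasts 1/12 s, in which the tool goes at most 41.7 mm and 7.16 degrees, less where a joint would pass 70% of its speed; a pose out of reach is approached as far as the arm can. A call with a number of a shift or a turn outside -1 to 1 is refused whole. A call with a gripper value outside its range is refused whole. The fingers move at their own pace and stop on an object; "force" is the grip in N (left out, the last holds). Time passes only in rows, so rows that repeat a pose let the fingers close. It gives the time, the measured TCP pose, the force, the opening and the grip force at its end, in the units of the state.
- bot.get_state(): the state, without advancing time (a new reading comes with each control period).
- bot.get_image(name): name is "scene" or "top"; returns the picture (420x560x3 uint8, red, green, blue); there is no depth.
- bot.get_calibration(name): a dict with "mtx" (3x3 intrinsics, pixels), "distortion" ([k1, k2, p1, p2, k3] as OpenCV has them; the pictures are not rectified), "rvec" (rotation vector, rad) and "tvec" (3), from world to camera coordinates, as OpenCV has them. Camera axes: x right, y down, z forward; pixel columns grow to the right and rows downward; lengths in m; the calibration is good to about 2 mm. A picture is of the moment at which its call begins. get_calibration takes no time and is no camera call.
- bot.job_done(): hands the job in; it is judged then, once.
The state is a dict: "time": time; "joint_pos": joint angles; "dq": joint speeds; "tau": joint torques, N m; "ee_pos": TCP position; "tool_rot": TCP orientation; "force": force on the tool from outside, world axes, zero at the start; "moment": the same for the moment, N m; "opening": finger opening in m; "finger_force": force on a finger pad.
Only numpy, scipy, OpenCV 4.12 (cv2) and the standard library are available. Lean on these libraries where they do the work, as an engineer would, in place of code of your own. Each camera call takes 0.05 s, during which the arm holds its last target. There are 200 camera calls.

TASK

Swing the magnifier lamp's arm clear of the acrylic stand, take the board with the round buttons out of the slanted wooden rack and set it leaning in the acrylic stand. Then swing the lamp back so that its lens hangs over the board, and leave the other board, the mug, the coaster, the stapler and the bin alone.

Things in the scene. Friction and masses are not known exactly. Their poses are not given: they have to be found in the camera images.
- lamp_arm (a joint): Swing angle (rad) of the lamp's level arm about its upright post, anticlockwise positive seen from above, limits -0.6 to 1.6; about 1.05 is over the acrylic stand, about -0.15 is well clear. The arm stays where it is left.
- lamp_hinge (a point): Point on the vertical hinge axis, at mid-height of the arm (204 mm above the desk). The lamp's round foot is 110 mm wide and 20 mm high, its post 20 mm thick; the foot does not move.
- lens (a point): Centre of the round magnifier lens at the arm's end, 200 mm from the hinge axis; white rim 110 mm across, 18 mm high, from 195 to 213 mm above the desk.
- knob (a point): Centre of the black upright grip knob on the arm, 128 mm from the hinge axis: a cylinder 18 mm across, standing from 211 to 259 mm above the desk; this point is 245 mm up. Pinch it from above or push it sideways.
- button_board: Board to move: plywood 100 wide, 140 long, 12 mm thick, 110 g, nine round buttons (22 mm, 4 mm proud) on its face, top 44 mm plain. Leans 30 degrees, top towards -x, buttons facing +x and up. Origin: middle of its lower end. Its z is vertical while it leans in a stand, y along its width; up along the board is (-0.5, 0, 0.866), out of its face (0.866, 0, 0.5).
- button_board_grip (a point): Point in mid-width and mid-thickness of the button board, 22 mm below its top edge, 118 mm along the board from its origin: where to pinch it across its thickness, the tool in the plane of the board (tilted 30 degrees).
- button_board_center (a point): Centre of the button board, 70 mm along the board from its origin.
- bar_board: The other board, to be left: plywood 100 mm wide, 112 mm long, 12 mm thick, with three straight metal bars on its face; stands beside the button board in the rack (either may be on either side). Same frame as the button board.
- rack: Fixed wooden rack, 240 mm wide along y, with a slanted slot that holds both boards side by side, 120 mm between their centres (20 mm gap). Origin under it on the desk; slot made as in the acrylic stand.
- acrylic_stand: Fixed transparent stand with metal foot and front lip, 110 mm wide along y, empty at the start, the slot like the rack's. Base plate 125 mm deep, from 88 mm behind (-x) to 38 mm before its origin. Origin on the desk below the seat; x to its front, z up.
- acrylic_stand_seat (a point): Where the board's origin must come: on the slot floor, 20 mm above the desk. Axes as the stand's. The floor is square to the leaning board; along (0.866, 0, 0.5) the back panel lies 6 mm behind this point and the front lip 20 mm ahead; back panel 70 mm high along the slope, lip 12 mm.
- mug: Steel mug with a hinged lid, 80 mm across, 104 mm high, on the coaster; origin under its centre. Leave alone.
- coaster: Round wooden coaster, 96 mm across, 9 mm thick; origin under its centre. Leave alone.
- stapler: Blue plastic stapler, 132 by 36 by 60 mm, along its x; origin under its centre. Leave alone.
- bin: Fixed round grey bin with a flap in its domed top, 140 mm across, 192 mm high; origin under its centre.

How it is judged:
On the way, in this order (a step that is already met when the one before it is completed fails the run):
1. the lamp arm is swung clear: lens centre more than 180 mm to the side of the acrylic stand's seat, and at rest (horizontal distance between lens and acrylic_stand_seat above 0.18 m and velocity of joint lamp_arm between -0.05 and 0.05 rad/s), for 0.2 s.
2. the button board is lifted out of the rack (its lower end more than 50 mm above the desk), the lamp still clear (height (world z) of button_board above 0.05 m and horizontal distance between lens and acrylic_stand_seat above 0.18 m), for 0.1 s.
3. the button board leans in the acrylic stand, its lower end on the slot floor, let go and at rest, the lamp still clear (x of button_board in the frame of acrylic_stand_seat between -0.008 and 0.01 m and y of button_board in the frame of acrylic_stand_seat between -0.015 and 0.015 m and z of button_board in the frame of acrylic_stand_seat between -0.006 and 0.008 m and angle between button_board's own z axis and vertical below 0.12 rad and angle between the y axis of button_board and the y axis of acrylic_stand, either way round below 0.12 rad and contact force between button_board and the fingers below 0.1 N and linear speed of button_board below 0.02 m/s and horizontal distance between lens and acrylic_stand_seat above 0.18 m), for 0.3 s.
4. the lens is swung back over the standing board, its centre within 35 mm of the board's centre seen from above (x of button_board in the frame of acrylic_stand_seat between -0.008 and 0.01 m and y of button_board in the frame of acrylic_stand_seat between -0.015 and 0.015 m and z of button_board in the frame of acrylic_stand_seat between -0.006 and 0.008 m and angle between button_board's own z axis and vertical below 0.12 rad and angle between the y axis of button_board and the y axis of acrylic_stand, either way round below 0.12 rad and horizontal distance between lens and button_board_center below 0.035 m), for 0.2 s.
At the end, for the whole second after the job is handed in: Button board leaning in the acrylic stand, lower end on the slot floor (within 6 mm), centred within 15 mm, angles within 7 degrees, released, at rest; lens within 35 mm of above the board centre, at rest; other board, mug, coaster, stapler within 20 mm of their starts (all of step 4 and contact force between button_board and the fingers below 0.1 N and linear speed of button_board below 0.02 m/s and velocity of joint lamp_arm between -0.05 and 0.05 rad/s and distance of each of bar_board, mug, coaster, stapler from where it was at the start of the episode below 0.02 m); the robot touches nothing.
It fails at once if the board with bars is shifted more than 20 mm (distance of bar_board from where it was at the start of the episode above 0.02 m).
It fails at once if the mug, the coaster or the stapler is shifted more than 20 mm (distance of any of mug, coaster, stapler from where it was at the start of the episode above 0.02 m).
It fails at once if the lamp presses on the button board with more than 3 N (contact force between lamp and button_board above 3 N).
It fails at once if the robot hits the bin (more than 5 N) (contact force between bin and the arm above 5 N or contact force between bin and the fingers above 5 N).
It also fails if it takes over 72 s, if anything falls off the work surface, if the arm or the gripper's body presses on something with over 40 N, if the wrist force passes 120 N, or if a joint passes its speed limit or range.

## Working session

There is one attempt and no reset: what is moved stays moved. The work goes in short steps, Python scripts to look and compute and a tool call to move; the robot and the scene stay as the last step left them, time stands still between calls to the robot, and variables do not carry over. Pictures are saved under pics/ and viewed, at most 10 in all, crops included, and the job is handed in when it is done.

Besides the shell and the picture viewer there is one more tool, called by a JSON object that holds its "api" and its "payload". send_rows: Moves the arm, as the interface text tells. Its arguments: {"type":"object","properties":{"rows":{"type":"array","items":{"type":"array","items":{"type":"array","items":{"type":"number","minimum":-1,"maximum":1}}}},"force":{"type":"number"}},"required":["rows"]}

```bash
mkdir -p pics && ls && python3 - <<'E'
from plant import bot
import cv2
for n in("scene","top"):
    cv2.imwrite(f"pics/{n}0.png",cv2.cvtColor(bot.get_image(n),cv2.COLOR_RGB2BGR))
    print(bot.get_calibration(n))
print(bot.get_state())
E
```

```text
pics
{'mtx': array([[458.72436778,   0.        , 270.74809009],
       [  0.        , 458.72436778, 204.00574315],
       [  0.        ,   0.        ,   1.        ]]), 'distortion': array([-0.11076832,  0.        ,  0.        ,  0.        ,  0.        ]), 'rvec': array([ 0.97503393,  2.2500894 , -1.28756513]), 'tvec': array([ 0.32861956, -0.12534692,  1.66929404])}
{'mtx': array([[461.93604689,   0.        , 285.88789385],
       [  0.        , 461.93604689, 208.90095372],
       [  0.        ,   0.        ,   1.        ]]), 'distortion': array([-0.1230978,  0.       ,  0.       ,  0.       ,  0.       ]), 'rvec': array([ 2.13349506, -2.16191765,  0.15130933]), 'tvec': array([0.1408558 , 0.60296263, 1.45234781])}
{'time': 0.1, 'joint_pos': array([-1.23579208e+00,  4.86705593e-02,  9.77503755e-02,  1.62200766e+00,
       -4.31004440e-05,  1.44298470e+00]), 'dq': array([ 0.0001146 , -0.00118801,  0.00282869, -0.00046522,  0.00072869,
       -0.0012078 ]), 'tau': array([ 2.31980957e-03, -3.39851725e+01,  3.20935392e+01,  1.58526271e-02,
       -1.59315355e-04,  3.42011832e-07]), 'ee_pos': array([ 0.23415811, -0.46918679,  0.19693541]), 'tool_rot': array([-3.13947303e+00, -2.28942491e-04,  4.62815673e-01]), 'force': array([-0.62240337,  0.0952597 ,  1.05198493]), 'moment': array([-0.01404928,  0.03085791, -0.0203412 ]), 'finger_force': 0.0, 'opening': 0.08547174573911334}
```

View pics/scene0.png

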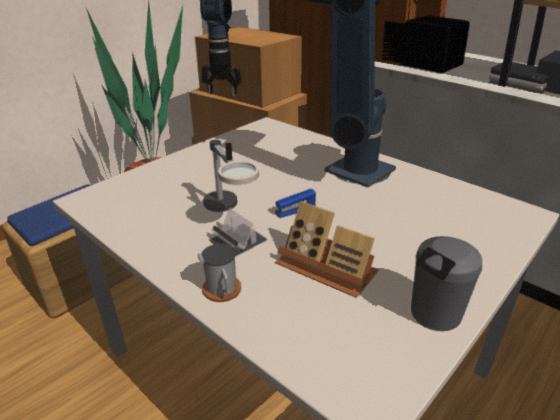

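View pics/top0.png

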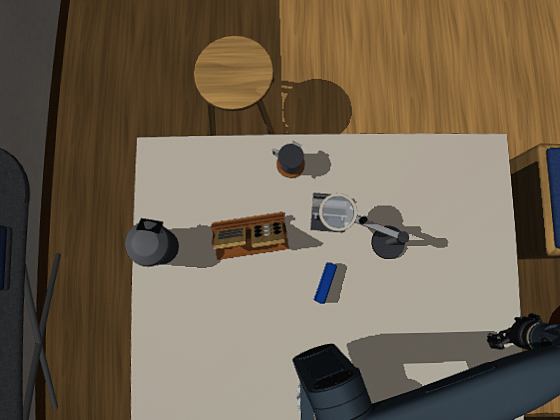

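The scene view shows the lamp with its foot near (220,200), the knob at (228,150) and the lens at (240,173). The button board is at (310,232), the bar board at (350,252), the acrylic stand at (237,233) and the bin at (445,280). In the top view the lens is at (338,212), the lamp foot at (389,240), the rack at (250,235) and the stapler at (326,283). I'll zoom in.

```bash
cat > h.py <<'E'
import numpy as np, cv2
from plant import bot
def cam(n):
    c=bot.get_calibration(n); return np.array(c["mtx"]),np.array(c["distortion"]),np.array(c["rvec"]),np.array(c["tvec"])
def proj(n,P):
    K,D,r,t=cam(n); return cv2.projectPoints(np.asarray(P,float).reshape(-1,1,3),r,t,K,D)[0].reshape(-1,2)
def ray(n,uv):
    K,D,r,t=cam(n); R=cv2.Rodrigues(r)[0]
    p=cv2.undistortPoints(np.array(uv,float).reshape(-1,1,2),K,D).reshape(-1,2)
    return -R.T@t,(R.T@np.c_[p,np.ones(len(p))].T).T
def onz(n,uv,z):
    C,d=ray(n,uv); return C+d*((np.asarray(z)-C[2])/d[:,2])[:,None]
def crop(n,x0,y0,w,h,s,name):
    im=cv2.cvtColor(bot.get_image(n),cv2.COLOR_RGB2BGR)[y0:y0+h,x0:x0+w]
    cv2.imwrite("pics/"+name,cv2.resize(im,None,fx=s,fy=s,interpolation=cv2.INTER_CUBIC))
E
python3 -c "
from h import *
crop('top',205,135,210,150,3.8,'t1.png')
crop('scene',195,130,190,170,3.5,'s1.png')"
```

```text
(no output)
```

View pics/t1.png

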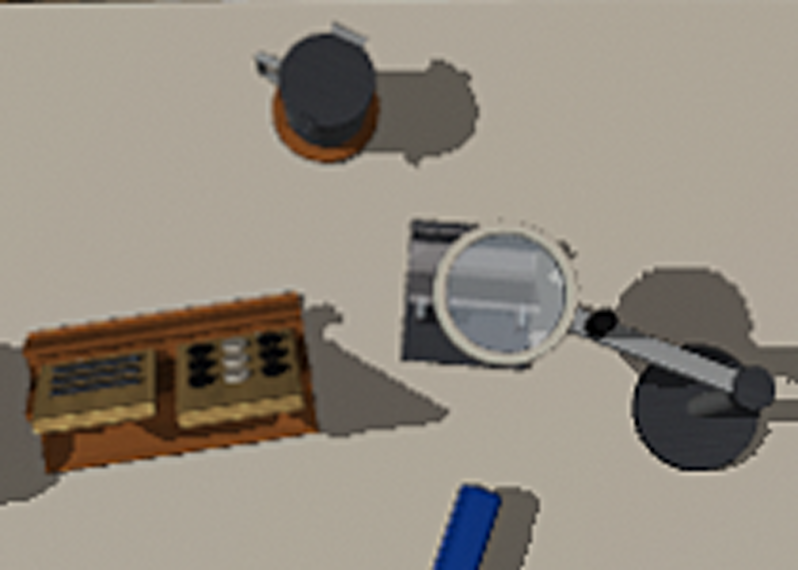

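View pics/s1.png

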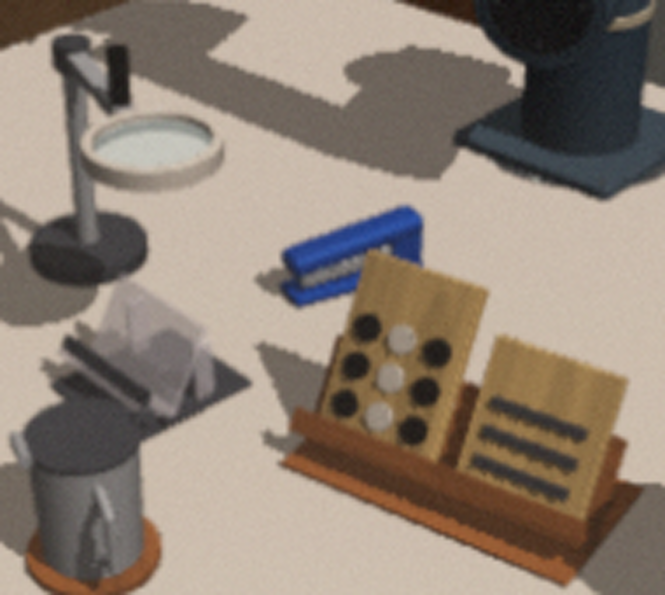

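The zoomed views show, in crop pixels:

| View | Feature | Pixel |
|---|---|---|
| Top | lens | (507,293) |
| Top | knob top | (602,322) |
| Top | post top | (753,388) |
| Top | stand base, left corners | (411,219) and (402,360) |
| Top | board top edge | (178,417) to (303,396) |
| Scene | board top front corners | (372,250) and (488,290) |

The buttons show clearly in both views.

```bash
cat >> h.py <<'E'
T=lambda a:(np.array(a,float)+.5)/3.8-.5+[205,135]
S=lambda a:(np.array(a,float)+.5)/3.5-.5+[195,130]
from scipy.optimize import least_squares
from scipy.spatial.transform import Rotation as Ro
def leanpts(p,L):  # p=x,y,yaw of origin at z=.02 ; L rows: (along board, across y, out of face)
    L=np.asarray(L,float); u=np.array([-.5,0,.8660254]); n=np.array([.8660254,0,.5])
    q=L[:,:1]*u+L[:,1:2]*[0,1,0]+L[:,2:]*n
    return q@Ro.from_euler('z',p[2]).as_matrix().T+[p[0],p[1],.02]
E
cat > m.py <<'E'
from h import *
np.set_printoptions(precision=4,suppress=True)
print('lens',onz('top',T([[507,293]]),.213),onz('scene',S([[153,146]]),.213))
print('knobtop',onz('top',T([[602,322]]),.259),onz('scene',S([[118,46]]),.259))
print('foot',onz('top',T([[697,408]]),.02),onz('scene',S([[88,245]]),.02),'post top @.22', onz('top',T([[753,388]]),.23))
print('stand corners L-front,L-back,R-back,R-front',onz('top',T([[411,219],[402,360],[528,368]]),.004),'scene R',onz('scene',S([[250,382],[145,437]]),.004))
print('rack base',onz('top',T([[25,335],[303,292],[318,430],[46,472]]),.02))
# button board fit: unknown button pitch a (across), b(along), row centre c
sb=[(368,329),(402,339),(436,352),(355,365),(390,377),(425,391),(344,402),(379,416),(413,431)]
tb=[(273,369),(235,378),(202,379+3),(272,354),(235,362),(202,366),(272,340),(236,345),(203,352)]
st=[(372,250),(488,290)]; tt=[(303,396),(178,417),(304,408),(180,429)]
def mod(p):
    a,b,c=p[3:6]
    B=[(c+b*(1-i),a*(j-1),.010) for i in range(3) for j in range(3)]
    E=[(.14,-.05,.006),(.14,.05,.006)]; Eb=[(.14,-.05,-.006),(.14,.05,-.006)]
    return proj('scene',leanpts(p,B+E)),proj('top',leanpts(p,B+E+Eb))
def res(p):
    s,t=mod(p); return np.r_[(s-S(sb+st)).ravel(),(t-T(tb+tt)).ravel()]
f=least_squares(res,[.5,.1,0,.03,.03,.05],loss='soft_l1',f_scale=1)
print('board',f.x,'rms',np.sqrt(np.mean(res(f.x)**2)));print(res(f.x).reshape(-1,2).round(1).tolist())
E
python3 m.py
```

```text
lens [[ 0.5703 -0.0165  0.213 ]] [[ 0.5847 -0.0065  0.213 ]]
knobtop [[ 0.5419 -0.08    0.259 ]] [[ 0.5451 -0.0862  0.259 ]]
foot [[ 0.4941 -0.2002  0.02  ]] [[ 0.5081 -0.1933  0.02  ]] post top @.22 [[ 0.4943 -0.1964  0.23  ]]
stand corners L-front,L-back,R-back,R-front [[ 0.6652  0.0423  0.004 ]
 [ 0.5409  0.0527  0.004 ]
 [ 0.5324 -0.0568  0.004 ]] scene R [[0.5473 0.0514 0.004 ]
 [0.6547 0.0425 0.004 ]]
rack base [[0.5652 0.3787 0.02  ]
 [0.5996 0.138  0.02  ]
 [0.4802 0.1266 0.02  ]
 [0.447  0.3598 0.02  ]]
board [0.5563 0.195  0.1266 0.0297 0.03   0.0526] rms 0.6718742669971199
[[0.7, -0.6], [0.6, 0.1], [0.7, 0.1], [1.1, -0.1], [0.6, 0.2], [0.4, 0.0], [1.0, 0.1], [0.5, -0.0], [0.4, -0.4], [0.0, -1.2], [0.0, -1.2], [0.5, -0.5], [1.0, -1.6], [0.2, -1.3], [0.3, -0.5], [0.7, -1.3], [0.1, -1.1], [-0.2, -0.6], [0.2, -0.6], [-0.3, -1.2], [0.5, 0.6], [0.2, -0.3], [0.7, 1.0], [0.3, 0.1]]
```

```bash
cat >> h.py <<'E'
def down(yaw): return Ro.from_euler('xyz',[np.pi,0,yaw])
def chain(wps,start=None):
    """wps: (pos,Rotation); prints per-call numbers in tool units from one to the next"""
    s=bot.get_state(); p,R=(s["ee_pos"],Ro.from_euler('xyz',s["tool_rot"])) if start is None else start
    for q,Q in wps:
        d=R.inv().apply(np.asarray(q)-p)/.1; r=np.degrees((R.inv()*Q).as_rotvec())/30
        print(np.round(d,3).tolist(),np.round(r,3).tolist()); p,R=np.asarray(q),Q
E
python3 - <<'E'
from h import *
a=np.array([.234,-.469,.3]);b=np.array([.543,-.082,.31])
W=[(a,down(.463))]+[(a+(b-a)*k/5,down(.463+.737*min(k,5)/5)) for k in range(1,6)]
chain(W)
H=np.array([.496,-.198])
print('arc')
arc=lambda t,z=.228:(np.r_[H+.127*np.array([np.cos(t),np.sin(t)]),z],down(t))
chain([arc(t) for t in np.arange(1.2,-.15,-.13)],arc(1.2,.31))
E
```

```text
[-0.0, -0.006, -1.028] [-0.003, -0.0, -0.0]
[0.899, -0.416, -0.02] [0.0, 0.0, -0.282]
[0.95, -0.28, -0.02] [0.0, 0.0, -0.282]
[0.981, -0.137, -0.02] [-0.0, 0.0, -0.282]
[0.99, 0.008, -0.02] [0.0, 0.0, -0.282]
[0.978, 0.153, -0.02] [0.0, 0.0, -0.282]
arc
[-0.0, -0.0, 0.82] [0.0, 0.0, 0.0]
[-0.011, 0.165, 0.0] [-0.0, -0.0, 0.248]
[-0.011, 0.165, 0.0] [0.0, -0.0, 0.248]
[-0.011, 0.165, 0.0] [0.0, -0.0, 0.248]
[-0.011, 0.165, 0.0] [0.0, -0.0, 0.248]
[-0.011, 0.165, 0.0] [0.0, -0.0, 0.248]
[-0.011, 0.165, 0.0] [0.0, -0.0, 0.248]
[-0.011, 0.165, 0.0] [0.0, -0.0, 0.248]
[-0.011, 0.165, 0.0] [0.0, -0.0, 0.248]
[-0.011, 0.165, 0.0] [-0.0, -0.0, 0.248]
[-0.011, 0.165, 0.0] [0.0, -0.0, 0.248]
```

{"api": "send_rows", "payload": {"rows": [[[0, 0, -0.4, 0, 0, 0, 1], [0, 0, -0.8, 0, 0, 0, 1], [0, 0, -1.0, 0, 0, 0, 1], [0, 0, -1.0, 0, 0, 0, 1]]]}}

```text
time: 0.53
ee_pos: [0.2349, -0.4714, 0.3036]
tool_rot: [3.133, 0.001, 0.463]
force: [-0.7, -0.0, 0.4]
opening: 0.0858
finger_force: 0.0
```

{"api": "send_rows", "payload": {"rows": [[[0.3, -0.14, 0, 0, 0, -0.09, 1], [0.6, -0.28, 0, 0, 0, -0.19, 1], [0.9, -0.42, -0.02, 0, 0, -0.28, 1]]]}}

```text
time: 0.78
ee_pos: [0.2963, -0.3912, 0.2989]
tool_rot: [-3.14, -0.0, 0.61]
force: [1.4, -0.3, 0.0]
opening: 0.0855
finger_force: 0.0
```

{"api": "send_rows", "payload": {"rows": [[[0.32, -0.09, 0, 0, 0, -0.09, 1], [0.64, -0.19, 0, 0, 0, -0.19, 1], [0.95, -0.28, -0.02, 0, 0, -0.28, 1]]]}}

```text
time: 1.03
ee_pos: [0.3585, -0.313, 0.3011]
tool_rot: [-3.14, -0.0, 0.758]
force: [0.4, -0.2, -0.1]
opening: 0.0855
finger_force: 0.0
```

{"api": "send_rows", "payload": {"rows": [[[0.33, -0.05, 0, 0, 0, -0.09, 1], [0.66, -0.09, 0, 0, 0, -0.19, 1], [0.98, -0.14, -0.02, 0, 0, -0.28, 1]]]}}

```text
time: 1.28
ee_pos: [0.4204, -0.2356, 0.303]
tool_rot: [-3.14, -0.0, 0.905]
force: [0.5, -0.6, -0.1]
opening: 0.0854
finger_force: 0.0
```

{"api": "send_rows", "payload": {"rows": [[[0.33, 0, 0, 0, 0, -0.09, 1], [0.66, 0, 0, 0, 0, -0.19, 1], [0.99, 0.01, -0.02, 0, 0, -0.28, 1]]]}}

```text
time: 1.53
ee_pos: [0.4823, -0.1585, 0.3052]
tool_rot: [-3.14, 0.0, 1.052]
force: [1.0, -0.7, 0.1]
opening: 0.0857
finger_force: 0.0
```

{"api": "send_rows", "payload": {"rows": [[[0.33, 0.05, 0, 0, 0, -0.09, 1], [0.66, 0.1, 0, 0, 0, -0.19, 1], [0.98, 0.15, -0.02, 0, 0, -0.28, 1], [0.98, 0.15, -0.02, 0, 0, -0.28, 1], [0.98, 0.15, -0.02, 0, 0, -0.28, 1]]]}}

```text
time: 1.95
ee_pos: [0.5441, -0.0813, 0.3067]
tool_rot: [-3.139, 0.001, 1.199]
force: [0.2, -0.6, 0.4]
opening: 0.0852
finger_force: 0.0
```

```bash
python3 - <<'E'
from h import *
print(bot.get_state()['joint_pos'])
H=np.array([.496,-.198])
arc=lambda t,z=.228:(np.r_[H+.127*np.array([np.cos(t),np.sin(t)]),z],down(t))
chain([arc(1.19)])
crop('top',300,140,160,130,4,'t2.png')
E
```

```text
[-2.70027388e-01  1.80519151e-01  4.64551436e-01  1.85704829e+00
 -3.57227992e-04  1.67283001e+00]
[0.009, -0.011, 0.787] [-0.004, 0.001, 0.017]
```

View pics/t2.png

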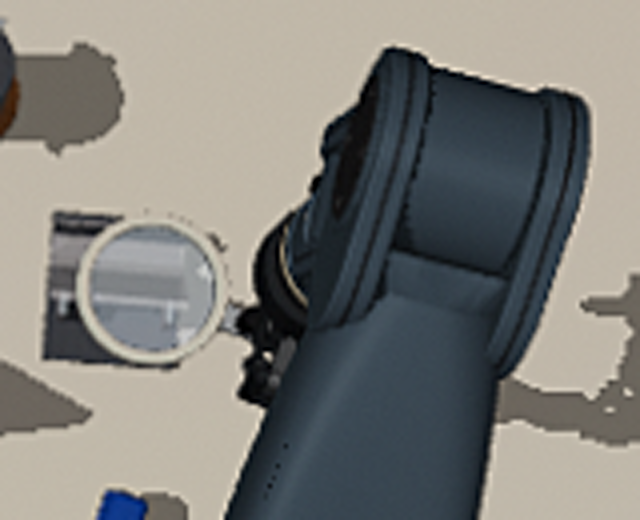

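The gripper hides the knob in this view and the measured TCP is where I planned it. Next I descend and pinch the knob.

{"api": "send_rows", "payload": {"rows": [[[0, 0, 0.3, 0, 0, 0, 1], [0, 0, 0.55, 0, 0, 0, 1], [0, 0, 0.7, 0, 0, 0, 1], [0, 0, 0.78, 0, 0, 0, 1], [0, 0, 0.78, 0, 0, 0, 0.5], [0, 0, 0.78, 0, 0, 0, 0.1], [0, 0, 0.78, 0, 0, 0, 0], [0, 0, 0.78, 0, 0, 0, 0], [0, 0, 0.78, 0, 0, 0, 0], [0, 0, 0.78, 0, 0, 0, 0], [0, 0, 0.78, 0, 0, 0, 0], [0, 0, 0.78, 0, 0, 0, 0]]], "force": 20}}

```text
time: 3.0
ee_pos: [0.5439, -0.0826, 0.2303]
tool_rot: [3.141, -0.0, 1.196]
force: [0.0, 0.4, 0.2]
opening: -0.0
finger_force: 0.0
```

The fingers closed fully, so they missed the knob. I'll look again.

```bash
python3 - <<'E'
from h import *
crop('scene',180,90,110,100,6,'s2.png')
print(proj('scene',[[.5439,-.0826,.2303],[.543,-.082,.259],[.543,-.082,.211]]),proj('top',[[.543,-.082,.259]]))
E
```

```text
[[230.21261165 152.55184702]
 [229.93164646 142.95414719]
 [231.04188448 158.81828588]] [[363.76637073 218.97461241]]
```

View pics/s2.png

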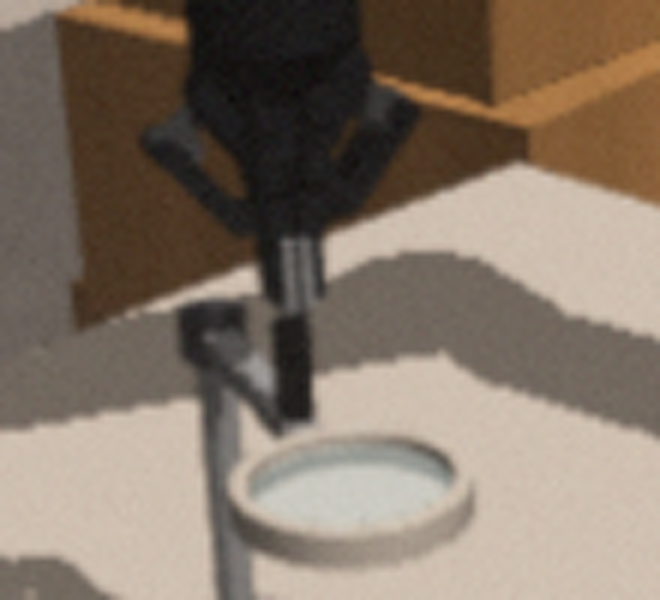

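```bash
cat >> h.py <<'E'
def tri(us,ut):
    (C1,d1),(C2,d2)=ray('scene',[us]),ray('top',[ut]); A=np.c_[d1[0],-d2[0]]
    k=np.linalg.lstsq(A,C2-C1,rcond=None)[0]; a,b=C1+k[0]*d1[0],C2+k[1]*d2[0]
    return (a+b)/2,np.linalg.norm(a-b)
E
python3 - <<'E'
from h import *
print('cams',ray('scene',[[0,0]])[0],ray('top',[[0,0]])[0])
print('knob',tri([228.8,142.8],[363.1,219.6]))
print('lens',tri(S([153,142]),T([507,293])))
print('tip ray at z',[onz('scene',[[229.3,141.3]],z).round(3).tolist() for z in(.23,.245,.265)])
s=bot.get_state();print(s['ee_pos'],s['tool_rot'],s['opening'],s['joint_pos'])
crop('top',300,140,160,130,4,'t3.png')
E
```

```text
cams [1.29599289 0.8101937  0.7577822 ] [0.39407925 0.13318325 1.52305031]
knob (array([ 0.5432995 , -0.08211896,  0.25905728]), np.float64(0.00563559679829843))
lens (array([ 0.57217759, -0.01824263,  0.20746028]), np.float64(0.0030812290577714226))
tip ray at z [[[0.492, -0.144, 0.23]], [[0.515, -0.117, 0.245]], [[0.546, -0.081, 0.265]]]
[ 0.54381032 -0.08260547  0.23017354] [ 3.14134221e+00 -3.89103876e-05  1.19603840e+00] -0.00012217983841147413 [-2.72684779e-01  1.24794192e-01  2.45462994e-01  1.69121203e+00
  1.31890219e-05  1.67286948e+00]
```

View pics/t3.png

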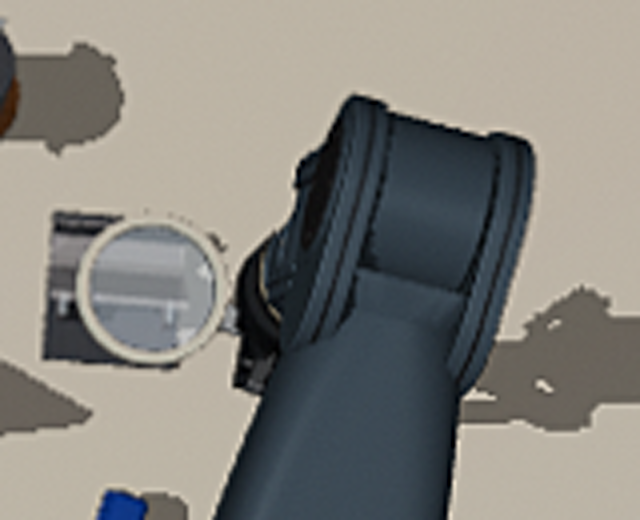

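```bash
python3 - <<'E'
from h import *
for z in(.197,.21,.225,.24):
    c=np.array([.234,-.469,z]); d=np.array([.447,-.895,0])*.048
    print(z,proj('scene',[c,c+d,c-d]).round(1).tolist())
im=cv2.imread('pics/scene0.png'); cv2.imwrite('pics/s3.png',np.hstack([cv2.resize(im[50:110,190:260],None,fx=5,fy=5,interpolation=cv2.INTER_CUBIC)]))
E
```

```text
0.197 [[223.8, 106.4], [212.0, 105.5], [235.8, 107.4]]
0.21 [[223.6, 103.1], [211.8, 102.2], [235.6, 104.0]]
0.225 [[223.3, 99.2], [211.4, 98.3], [235.3, 100.1]]
0.24 [[223.0, 95.3], [211.1, 94.5], [235.1, 96.2]]
```

View pics/s3.png

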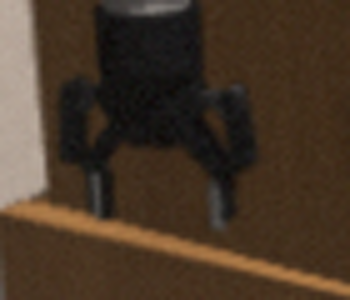

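Comparing with the start picture, the real fingertips sit about 34 mm higher (behind, along the tool) than the reported TCP. That holds both at the start, with the tips at (210,93) and (234,95), and now above the knob. I'll compensate by opening, descending about 36 mm more while watching the force, and closing.

{"api": "send_rows", "payload": {"rows": [[[0, 0, 0, 0, 0, 0, 1], [0, 0, 0, 0, 0, 0, 1], [0, 0, 0, 0, 0, 0, 1], [0, 0, 0, 0, 0, 0, 1], [0, 0, 0.05, 0, 0, 0, 1], [0, 0, 0.1, 0, 0, 0, 1], [0, 0, 0.15, 0, 0, 0, 1], [0, 0, 0.2, 0, 0, 0, 1], [0, 0, 0.25, 0, 0, 0, 1], [0, 0, 0.3, 0, 0, 0, 1], [0, 0, 0.35, 0, 0, 0, 1], [0, 0, 0.35, 0, 0, 0, 1]]]}}

```text
time: 4.1
ee_pos: [0.5429, -0.0825, 0.1934]
tool_rot: [-3.139, 0.0, 1.196]
force: [-0.3, 0.4, -0.4]
opening: 0.0857
finger_force: 0.0
```

{"api": "send_rows", "payload": {"rows": [[[0, 0, 0, 0, 0, 0, 0.5], [0, 0, 0, 0, 0, 0, 0], [0, 0, 0, 0, 0, 0, 0], [0, 0, 0, 0, 0, 0, 0], [0, 0, 0, 0, 0, 0, 0], [0, 0, 0, 0, 0, 0, 0], [0, 0, 0, 0, 0, 0, 0], [0, 0, 0, 0, 0, 0, 0]]], "force": 20}}

```text
time: 4.77
ee_pos: [0.5442, -0.0828, 0.1956]
tool_rot: [3.14, -0.0, 1.196]
force: [1.1, 0.0, 1.6]
opening: 0.0172
finger_force: 21.1
```

The knob is gripped (opening 17 mm, 21 N). Now I swing it clockwise by 3 × 24°.

{"api": "send_rows", "payload": {"rows": [[[0, 0.066, 0, 0, 0, 0.1, 0], [-0.007, 0.132, 0, 0, 0, 0.2, 0], [-0.016, 0.197, 0, 0, 0, 0.3, 0], [-0.028, 0.262, 0, 0, 0, 0.4, 0], [-0.043, 0.326, 0, 0, 0, 0.5, 0], [-0.062, 0.389, 0, 0, 0, 0.6, 0], [-0.084, 0.452, 0, 0, 0, 0.7, 0], [-0.109, 0.512, 0, 0, 0, 0.8, 0], [-0.109, 0.512, 0, 0, 0, 0.8, 0]]]}}

```text
time: 5.52
ee_pos: [0.5889, -0.112, 0.1956]
tool_rot: [3.14, -0.002, 0.776]
force: [2.9, 1.6, 3.0]
opening: 0.0174
finger_force: 21.4
```

{"api": "send_rows", "payload": {"rows": [[[0, 0.066, 0, 0, 0, 0.1, 0], [-0.007, 0.132, 0, 0, 0, 0.2, 0], [-0.016, 0.197, 0, 0, 0, 0.3, 0], [-0.028, 0.262, 0, 0, 0, 0.4, 0], [-0.043, 0.326, 0, 0, 0, 0.5, 0], [-0.062, 0.389, 0, 0, 0, 0.6, 0], [-0.084, 0.452, 0, 0, 0, 0.7, 0], [-0.109, 0.512, 0, 0, 0, 0.8, 0], [-0.109, 0.512, 0, 0, 0, 0.8, 0]]]}}

```text
time: 6.27
ee_pos: [0.6172, -0.1562, 0.1956]
tool_rot: [3.14, -0.004, 0.358]
force: [5.1, 1.4, 1.7]
opening: 0.0172
finger_force: 21.3
```

{"api": "send_rows", "payload": {"rows": [[[0, 0.066, 0, 0, 0, 0.1, 0], [-0.007, 0.132, 0, 0, 0, 0.2, 0], [-0.016, 0.197, 0, 0, 0, 0.3, 0], [-0.028, 0.262, 0, 0, 0, 0.4, 0], [-0.043, 0.326, 0, 0, 0, 0.5, 0], [-0.062, 0.389, 0, 0, 0, 0.6, 0], [-0.084, 0.452, 0, 0, 0, 0.7, 0], [-0.109, 0.512, 0, 0, 0, 0.8, 0], [-0.109, 0.512, 0, 0, 0, 0.8, 0], [-0.109, 0.512, 0, 0, 0, 0.8, 0], [-0.109, 0.512, 0, 0, 0, 0.8, 0]]]}}

```text
time: 7.18
ee_pos: [0.6252, -0.2079, 0.1957]
tool_rot: [3.14, -0.005, -0.058]
force: [6.2, -0.8, 0.8]
opening: 0.0172
finger_force: 21.2
```

{"api": "send_rows", "payload": {"rows": [[[0, 0, 0, 0, 0, 0, 1], [0, 0, 0, 0, 0, 0, 1], [0, 0, 0, 0, 0, 0, 1], [0, 0, 0, 0, 0, 0, 1], [0, 0, 0, 0, 0, 0, 1], [0, 0, -0.3, 0, 0, 0, 1], [0, 0, -0.6, 0, 0, 0, 1], [0, 0, -0.9, 0, 0, 0, 1], [0, 0, -1, 0, 0, 0, 1], [0, 0, -1, 0, 0, 0, 1]]]}}

```text
time: 8.02
ee_pos: [0.6242, -0.208, 0.2995]
tool_rot: [3.139, -0.007, -0.061]
force: [0.1, -0.1, 0.0]
opening: 0.0855
finger_force: 0.0
```

The lamp is swung clear. Now I move towards the rack pre-grasp.

```bash
cat >> h.py <<'E'
from scipy.spatial.transform import Slerp
def tilt(psi): 
    return Ro.from_euler('z',psi)*Ro.from_matrix(np.array([[0,1,0],[.8660254,0,.5],[.5,0,-.8660254]]).T)
def gripP(p,off=.053): # commanded TCP for board pose p(x,y,yaw), z .02
    R=tilt(p[2]); return leanpts(p,[[.118,0,0]])[0]+R.apply([0,0,off]),R
E
python3 - <<'E'
from h import *
b=[.5563,.195,.132]
G,R=gripP(b); P=G-R.apply([0,0,.12]); Q=P+[0,0,.08]
print(G,P)
s=bot.get_state();p0=s['ee_pos'];R0=Ro.from_euler('xyz',s['tool_rot'])
sl=Slerp([0,1],Ro.concatenate([R0,R]))
W=[(p0+(Q-p0)*k/5,sl(k/5)) for k in range(1,6)]+[(P,R)]
chain(W)
E
```

```text
[0.52408273 0.19072245 0.07629165] [0.46460469 0.18282543 0.1802147 ]
[-0.366, -0.761, 0.074] [-0.142, 0.175, -0.656]
[-0.091, -0.843, -0.007] [-0.142, 0.175, -0.656]
[0.202, -0.821, -0.065] [-0.142, 0.175, -0.656]
[0.473, -0.698, -0.091] [-0.142, 0.175, -0.656]
[0.687, -0.49, -0.082] [-0.142, 0.175, -0.656]
[-0.0, -0.4, 0.693] [0.0, -0.0, 0.0]
```

{"api": "send_rows", "payload": {"rows": [[[-0.09, -0.19, 0.02, -0.036, 0.044, -0.164, 1], [-0.18, -0.38, 0.04, -0.071, 0.088, -0.328, 1], [-0.27, -0.57, 0.05, -0.107, 0.131, -0.492, 1], [-0.366, -0.761, 0.074, -0.142, 0.175, -0.656, 1]]]}}

```text
time: 8.35
ee_pos: [0.5904, -0.1284, 0.2851]
tool_rot: [3.053, -0.075, 0.291]
force: [-0.7, 0.3, 0.3]
opening: 0.0854
finger_force: 0.0
```

{"api": "send_rows", "payload": {"rows": [[[-0.02, -0.21, 0, -0.036, 0.044, -0.164, 1], [-0.045, -0.42, 0, -0.071, 0.088, -0.328, 1], [-0.07, -0.63, 0, -0.107, 0.131, -0.492, 1], [-0.091, -0.843, -0.007, -0.142, 0.175, -0.656, 1]]]}}

```text
time: 8.68
ee_pos: [0.5577, -0.0499, 0.2776]
tool_rot: [2.944, -0.117, 0.646]
force: [-0.1, 0.1, 1.4]
opening: 0.0852
finger_force: 0.0
```

{"api": "send_rows", "payload": {"rows": [[[0.05, -0.205, -0.02, -0.036, 0.044, -0.164, 1], [0.1, -0.41, -0.03, -0.071, 0.088, -0.328, 1], [0.15, -0.615, -0.05, -0.107, 0.131, -0.492, 1], [0.202, -0.821, -0.065, -0.142, 0.175, -0.656, 1]]]}}

```text
time: 9.02
ee_pos: [0.5259, 0.0281, 0.2704]
tool_rot: [2.825, -0.118, 1.004]
force: [-0.4, 0.8, -0.3]
opening: 0.0855
finger_force: 0.0
```

{"api": "send_rows", "payload": {"rows": [[[0.12, -0.175, -0.02, -0.036, 0.044, -0.164, 1], [0.24, -0.35, -0.045, -0.071, 0.088, -0.328, 1], [0.355, -0.525, -0.07, -0.107, 0.131, -0.492, 1], [0.473, -0.698, -0.091, -0.142, 0.175, -0.656, 1]]]}}

```text
time: 9.35
ee_pos: [0.494, 0.1062, 0.2629]
tool_rot: [2.715, -0.078, 1.358]
force: [0.7, 0.5, 1.0]
opening: 0.0854
finger_force: 0.0
```

{"api": "send_rows", "payload": {"rows": [[[0.17, -0.12, -0.02, -0.036, 0.044, -0.164, 0.7], [0.34, -0.245, -0.04, -0.071, 0.088, -0.328, 0.6], [0.515, -0.37, -0.06, -0.107, 0.131, -0.492, 0.6], [0.687, -0.49, -0.082, -0.142, 0.175, -0.656, 0.6], [0.687, -0.49, -0.082, -0.142, 0.175, -0.656, 0.6]]]}}

```text
time: 9.77
ee_pos: [0.4607, 0.1853, 0.2546]
tool_rot: [2.627, -0.004, 1.708]
force: [-0.8, -0.2, -0.8]
opening: 0.0514
finger_force: 0.0
```

```bash
python3 - <<'E'
from h import *
s=bot.get_state(); p=s['ee_pos']; R=Ro.from_euler('xyz',s['tool_rot']); print(p,s['joint_pos'],s['opening'])
a=cv2.cvtColor(bot.get_image('scene'),cv2.COLOR_RGB2BGR); t=cv2.cvtColor(bot.get_image('top'),cv2.COLOR_RGB2BGR)
h=s['opening']/2
for nm,q in(('tool',p+R.apply([0,0,-.034])),('worldz',p+[0,0,.034])):
    q2=[q+R.apply([0,y,-.006]) for y in(0,h,-h)]
    print(nm,proj('scene',q2).round(1).tolist())
cv2.imwrite('pics/raw_s.png',a);cv2.imwrite('pics/raw_t.png',t)
A=cv2.resize(a[110:235,270:370],None,fx=4,fy=4,interpolation=cv2.INTER_CUBIC)
B=cv2.resize(t[175:250,295:395],None,fx=4,fy=4,interpolation=cv2.INTER_CUBIC)
B=np.vstack([B,np.zeros((200,400,3),np.uint8)]);cv2.imwrite('pics/m1.png',np.hstack([A,B]))
E
```

```text
[0.46073073 0.18532485 0.25459714] [ 0.30188491 -0.60641012 -0.42287572  1.24553052 -0.07735941  1.71658741] 0.05138196498104051
tool [[330.3, 147.3], [326.0, 145.6], [334.5, 148.8]]
worldz [[327.1, 147.9], [322.7, 146.3], [331.4, 149.5]]
```

View pics/m1.png

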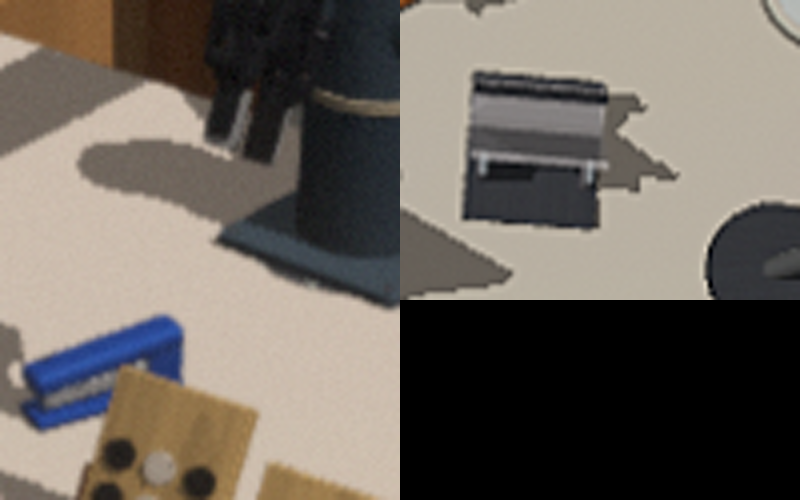

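The fingertips appear at about (325.7,146.7) and (335,149.7), which confirms the 33 mm offset runs along the tool axis. The stand base is now fully visible, with corners at panel (73,72), (207,82), (63,219) and (198,229).

```bash
python3 - <<'E'
from h import *
np.set_printoptions(precision=4,suppress=True)
px=(np.array([[73,72],[207,82],[63,219],[198,229]],float)+.5)/4-.5+[295,175]
C=onz('top',px,.005);print(C, [np.linalg.norm(C[i]-C[j]) for i,j in((0,1),(2,3),(0,2),(1,3))])
M=np.array([[.038,.055],[.038,-.055],[-.088,.055],[-.088,-.055]])
def f(p):
    c,s=np.cos(p[2]),np.sin(p[2]); return (M@np.array([[c,s],[-s,c]])+p[:2]-C[:,:2]).ravel()
r=least_squares(f,[.62,0,0]);print('stand',r.x,f(r.x))
b=[.5563,.195,.132]
G,R=gripP(b,.052); P=G-R.apply([0,0,.12]); print(G)
chain([(P,R),(G-R.apply([0,0,.05]),R),(G,R)])
E
```

```text
[[ 0.6638  0.0421  0.005 ]
 [ 0.6539 -0.0698  0.005 ]
 [ 0.5408  0.0529  0.005 ]
 [ 0.531  -0.0585  0.005 ]] [np.float64(0.1122855894783212), np.float64(0.11185160887661653), np.float64(0.12346802393591237), np.float64(0.1235026674054654)]
stand [ 0.6223 -0.0105 -0.0892] [ 0.0012 -0.0012  0.0013  0.0011 -0.0013 -0.0009 -0.0012  0.001 ]
[0.5236 0.1907 0.0772]
[-0.011, -0.359, 0.659] [-0.015, -0.005, -0.006]
[0.0, 0.0, 0.7] [0.0, 0.0, 0.0]
[-0.0, -0.0, 0.5] [0.0, 0.0, 0.0]
```

{"api": "send_rows", "payload": {"rows": [[[0, -0.18, 0.33, -0.015, 0, 0, 0.6], [-0.01, -0.36, 0.66, -0.015, 0, 0, 0.6], [-0.01, -0.36, 0.66, -0.015, 0, 0, 0.6], [-0.01, -0.36, 0.66, -0.015, 0, 0, 0.6]]]}}

```text
time: 10.2
ee_pos: [0.4606, 0.1807, 0.1733]
tool_rot: [2.631, -0.001, 1.699]
force: [-0.1, -0.7, 1.6]
opening: 0.0514
finger_force: 0.0
```

{"api": "send_rows", "payload": {"rows": [[[0, 0, 0.2, 0, 0, 0, 0.6], [0, 0, 0.4, 0, 0, 0, 0.6], [0, 0, 0.6, 0, 0, 0, 0.6], [0, 0, 0.7, 0, 0, 0, 0.6], [0, 0, 0.7, 0, 0, 0, 0.6], [0, 0, 0.7, 0, 0, 0, 0.6]]]}}

```text
time: 10.7
ee_pos: [0.5023, 0.1881, 0.1266]
tool_rot: [2.611, -0.005, 1.701]
force: [0.4, 0.5, 0.7]
opening: 0.051
finger_force: 0.0
```

```bash
python3 - <<'E'
from h import *
G,R=gripP([.5563,.195,.132],.052); chain([(G,R)]); print(bot.get_state()['force'])
E
```

```text
[-0.005, -0.066, 0.535] [0.013, -0.006, -0.008]
[0.37099494 0.52361647 0.72213397]
```

{"api": "send_rows", "payload": {"rows": [[[0, -0.06, 0.1, 0, 0, 0, 0.6], [0, -0.06, 0.25, 0, 0, 0, 0.6], [0, -0.06, 0.4, 0, 0, 0, 0.6], [0, -0.06, 0.53, 0, 0, 0, 0.6], [0, -0.06, 0.53, 0, 0, 0, 0.6], [0, -0.06, 0.53, 0, 0, 0, 0.6]]]}}

```text
time: 11.2
ee_pos: [0.5209, 0.1908, 0.0735]
tool_rot: [2.616, -0.004, 1.702]
force: [0.1, 0.1, -0.2]
opening: 0.051
finger_force: 0.0
```

```bash
python3 - <<'E'
from h import *
G,R=gripP([.5563,.195,.132],.052); chain([(G,R)]); print(bot.get_state()['force'])
E
```

```text
[-0.005, 0.041, -0.018] [0.003, -0.006, -0.006]
[ 0.07017769  0.08675384 -0.16304058]
```

{"api": "send_rows", "payload": {"rows": [[[0, 0.02, 0, 0, 0, 0, 0.4], [0, 0.02, 0, 0, 0, 0, 0.2], [0, 0.02, 0, 0, 0, 0, 0], [0, 0.02, 0, 0, 0, 0, 0], [0, 0.02, 0, 0, 0, 0, 0], [0, 0.02, 0, 0, 0, 0, 0], [0, 0.02, 0, 0, 0, 0, 0], [0, 0.02, 0, 0, 0, 0, 0]]], "force": 30}}

```text
time: 11.87
ee_pos: [0.5267, 0.1919, 0.0793]
tool_rot: [2.606, -0.005, 1.702]
force: [5.5, 1.9, 1.9]
opening: 0.0114
finger_force: 29.9
```

```bash
python3 - <<'E'
from h import *
s=bot.get_state();print(s['ee_pos'],s['tool_rot'],s['force'],s['moment'],s['joint_pos'])
E
```

```text
[0.52671141 0.19189798 0.07930903] [ 2.60581695 -0.00465998  1.70203428] [5.5342889  1.85076666 1.86861728] [ 0.031113   -0.75884406  0.21458912] [ 0.27205824 -0.45506643 -0.69121107  0.8027418  -0.06773703  1.69443707]
```

The board is gripped: opening 11.4 mm, 30 N. Next I lift it along the slope.

{"api": "send_rows", "payload": {"rows": [[[0, 0, -0.05, 0, 0, 0, 0], [0, 0, -0.12, 0, 0, 0, 0], [0, 0, -0.2, 0, 0, 0, 0], [0, 0, -0.3, 0, 0, 0, 0], [0, 0, -0.4, 0, 0, 0, 0], [0, 0, -0.5, 0, 0, 0, 0], [0, 0, -0.6, 0, 0, 0, 0], [0, 0, -0.7, 0, 0, 0, 0], [0, 0, -0.8, 0, 0, 0, 0], [0, 0, -0.9, 0, 0, 0, 0], [0, 0, -1, 0, 0, 0, 0], [0, 0, -1, 0, 0, 0, 0]]]}}

```text
time: 12.87
ee_pos: [0.4732, 0.1845, 0.1634]
tool_rot: [2.613, -0.005, 1.702]
force: [0.9, 0.6, -1.3]
opening: 0.0113
finger_force: 29.6
```

```bash
python3 - <<'E'
from h import *
s=bot.get_state();print(s['ee_pos'],s['tool_rot'],s['force'],s['opening'])
L=.0672; b=[.6223,-.0105,-.089]; R=tilt(b[2])
def tcp(a,n): return leanpts(b,[[L+a,0,n]])[0]
p0=s['ee_pos'];R0=Ro.from_euler('xyz',s['tool_rot']);Q=tcp(.1,.005)+[0,0,.02]
sl=Slerp([0,1],Ro.concatenate([R0,R]))
print(Q)
chain([(p0+(Q-p0)*k/3,sl(k/3)) for k in(1,2,3)]+[(tcp(.05,.005),R),(tcp(0,.005),R)])
print('mug',onz('top',T([[327,85]]),.113))
E
```

```text
[0.47319231 0.184456   0.16338144] [ 2.61312007 -0.00468753  1.70212226] [ 0.90637925  0.61779615 -1.26591312] 0.011317688405532962
[ 0.54334387 -0.00345429  0.18729945]
[-0.651, 0.171, 0.004] [0.003, -0.073, 0.12]
[-0.639, 0.212, 0.028] [0.003, -0.073, 0.12]
[-0.623, 0.251, 0.052] [0.003, -0.073, 0.12]
[0.0, -0.1, 0.673] [-0.0, 0.0, 0.0]
[0.0, 0.0, 0.5] [0.0, 0.0, 0.0]
mug [[0.75909104 0.11567041 0.113     ]]
```

{"api": "send_rows", "payload": {"rows": [[[-0.16, 0.04, 0, 0, -0.018, 0.03, 0], [-0.32, 0.085, 0, 0, -0.036, 0.06, 0], [-0.49, 0.13, 0, 0, -0.055, 0.09, 0], [-0.65, 0.17, 0, 0, -0.073, 0.12, 0]]]}}

```text
time: 13.2
ee_pos: [0.4959, 0.121, 0.1684]
tool_rot: [2.617, -0.002, 1.628]
force: [0.2, -0.8, -0.9]
opening: 0.0115
finger_force: 29.6
```

{"api": "send_rows", "payload": {"rows": [[[-0.16, 0.05, 0.01, 0, -0.018, 0.03, 0], [-0.32, 0.105, 0.01, 0, -0.036, 0.06, 0], [-0.48, 0.16, 0.02, 0, -0.055, 0.09, 0], [-0.64, 0.21, 0.03, 0, -0.073, 0.12, 0]]]}}

```text
time: 13.53
ee_pos: [0.5193, 0.0581, 0.1762]
tool_rot: [2.618, -0.001, 1.554]
force: [0.2, 0.7, -1.4]
opening: 0.0123
finger_force: 29.6
```

{"api": "send_rows", "payload": {"rows": [[[-0.16, 0.06, 0.01, 0, -0.018, 0.03, 0], [-0.31, 0.125, 0.03, 0, -0.036, 0.06, 0], [-0.47, 0.19, 0.04, 0, -0.055, 0.09, 0], [-0.62, 0.25, 0.05, 0, -0.073, 0.12, 0], [-0.62, 0.25, 0.05, 0, -0.073, 0.12, 0], [-0.62, 0.25, 0.05, 0, -0.073, 0.12, 0], [-0.62, 0.25, 0.05, 0, -0.073, 0.12, 0]]]}}

```text
time: 14.12
ee_pos: [0.542, -0.0031, 0.1842]
tool_rot: [2.618, -0.0, 1.482]
force: [0.3, 0.3, -0.3]
opening: 0.0117
finger_force: 29.6
```

```bash
python3 - <<'E'
from h import *
L=.0672; b=[.6223,-.0105,-.089]; R=tilt(b[2])
def tcp(a,n): return leanpts(b,[[L+a,0,n]])[0]
for i in range(2):
    s=bot.get_state();print(s['ee_pos'],s['tool_rot'],s['opening'])
    chain([(tcp(.045,.005),R),(tcp(0.004,.005),R)])
    im=bot.get_image('scene')
# predicted vs actual board top corners in scene
p=s['ee_pos'];Rt=Ro.from_euler('xyz',s['tool_rot'])
print(proj('scene',[p+Rt.apply([x,.006,-(.14-L)]) for x in(-.05,.05)]))
cv2.imwrite('pics/raw_s2.png',cv2.cvtColor(im,cv2.COLOR_RGB2BGR))
hsv=cv2.cvtColor(im,cv2.COLOR_RGB2HSV); m=cv2.inRange(hsv,(12,90,90),(25,255,255)); m[:150]=0;m[:,:150]=0;m[260:]=0
n,l,st,c=cv2.connectedComponentsWithStats(m)
print([(st[i].tolist(),c[i].round(1).tolist()) for i in range(1,n) if st[i,4]>60])
E
```

```text
[ 0.54199297 -0.00307409  0.18419368] [ 2.61798769e+00 -9.53619580e-05  1.48165555e+00] 0.011715913857949005
[-0.003, -0.073, 0.703] [0.0, -0.0, -0.0]
[-0.0, 0.0, 0.41] [0.0, 0.0, 0.0]
[ 0.54201229 -0.00285573  0.18432272] [2.61767858e+00 3.75714246e-05 1.48211945e+00] 0.011337900006808958
[-0.005, -0.073, 0.704] [0.001, -0.0, 0.001]
[-0.0, 0.0, 0.41] [0.0, 0.0, 0.0]
[[247.7936206  144.87527588]
 [271.70099629 155.9890676 ]]
[([231, 151, 43, 55, 733], [254.8, 178.2]), ([287, 226, 41, 34, 485], [306.3, 244.8]), ([326, 226, 48, 34, 991], [350.2, 244.3])]
```

```bash
python3 - <<'E'
from h import *
s=bot.get_state();p=s['ee_pos'];Rt=Ro.from_euler('xyz',s['tool_rot']);L=.0672
C=lambda L,dx:proj('scene',[p+Rt.apply([x+dx,.006,z]) for x,z in((-.05,L),(.05,L),(.05,L-.14),(-.05,L-.14))])
im=cv2.imread('pics/raw_s2.png');hsv=cv2.cvtColor(im,cv2.COLOR_BGR2HSV); m=cv2.inRange(hsv,(10,70,70),(28,255,255)); m[:135]=0;m[:,:215]=0;m[230:]=0;m[:,300:]=0
n,l,st,c=cv2.connectedComponentsWithStats(m);i=1+np.argmax(st[1:,4]);print(st[i])
h=cv2.convexHull(np.argwhere(l==i)[:,::-1].astype(np.int32));print(cv2.approxPolyDP(h,2.5,True).reshape(-1,2).tolist())
print(C(L,0).round(1).tolist());print(C(L,.01).round(1).tolist());print(C(L+.01,0).round(1).tolist())
E
```

```text
[ 230  146   44   60 1014]
[[273, 157], [255, 205], [230, 192], [247, 146]]
[[230.3, 191.7], [252.8, 205.2], [271.7, 156.0], [247.8, 144.8]]
[[232.4, 193.0], [255.2, 206.6], [274.3, 157.1], [250.1, 145.9]]
[[229.0, 195.0], [251.5, 208.7], [270.3, 159.5], [246.5, 148.2]]
```

The board's corners in the picture agree with the prediction to 1–2 px. I lower it into the slot.

{"api": "send_rows", "payload": {"rows": [[[0, -0.07, 0.15, 0, 0, 0, 0], [0, -0.07, 0.3, 0, 0, 0, 0], [0, -0.07, 0.45, 0, 0, 0, 0], [0, -0.07, 0.6, 0, 0, 0, 0], [0, -0.07, 0.7, 0, 0, 0, 0], [0, -0.07, 0.7, 0, 0, 0, 0], [0, -0.07, 0.7, 0, 0, 0, 0]]]}}

```text
time: 14.8
ee_pos: [0.571, -0.0056, 0.1203]
tool_rot: [2.618, 0.0, 1.482]
force: [-0.7, -0.8, -0.6]
opening: 0.0116
finger_force: 29.7
```

{"api": "send_rows", "payload": {"rows": [[[0, 0, 0.05, 0, 0, 0, 0], [0, 0, 0.1, 0, 0, 0, 0], [0, 0, 0.15, 0, 0, 0, 0], [0, 0, 0.2, 0, 0, 0, 0], [0, 0, 0.25, 0, 0, 0, 0], [0, 0, 0.3, 0, 0, 0, 0], [0, 0, 0.35, 0, 0, 0, 0], [0, 0, 0.4, 0, 0, 0, 0], [0, 0, 0.4, 0, 0, 0, 0], [0, 0, 0.4, 0, 0, 0, 0]]]}}

```text
time: 15.63
ee_pos: [0.5912, -0.008, 0.0857]
tool_rot: [2.617, 0.0, 1.481]
force: [-0.3, -0.1, 0.1]
opening: 0.0119
finger_force: 29.7
```

```bash
python3 - <<'E'
from h import *
L=.0672; b=[.6223,-.0105,-.089]; R=tilt(b[2])
s=bot.get_state();print(s['ee_pos'],s['force'])
chain([(leanpts(b,[[L,0,.005]])[0],R)])
E
```

```text
[ 0.59119068 -0.00795111  0.08568247] [-0.30952508 -0.10302139  0.07600448]
[0.002, -0.008, 0.053] [0.001, 0.001, -0.001]
```

{"api": "send_rows", "payload": {"rows": [[[0, 0, 0.01, 0, 0, 0, 0], [0, 0, 0.02, 0, 0, 0, 0], [0, 0, 0.03, 0, 0, 0, 0], [0, 0, 0.04, 0, 0, 0, 0], [0, 0, 0.05, 0, 0, 0, 0], [0, 0, 0.05, 0, 0, 0, 0]]]}}

```text
time: 16.13
ee_pos: [0.5939, -0.0082, 0.0819]
tool_rot: [2.616, 0.0, 1.481]
force: [0.1, 0.1, -0.1]
opening: 0.0118
finger_force: 29.7
```

{"api": "send_rows", "payload": {"rows": [[[0, 0, 0.01, 0, 0, 0, 0], [0, 0, 0.02, 0, 0, 0, 0], [0, 0, 0.02, 0, 0, 0, 0]]]}}

```text
time: 16.38
ee_pos: [0.5951, -0.0083, 0.0805]
tool_rot: [2.616, 0.001, 1.481]
force: [0.6, -0.1, -1.8]
opening: 0.0119
finger_force: 29.7
```

{"api": "send_rows", "payload": {"rows": [[[0, 0, 0.01, 0, 0, 0, 0], [0, 0, 0.02, 0, 0, 0, 0], [0, 0, 0.02, 0, 0, 0, 0]]]}}

```text
time: 16.63
ee_pos: [0.5962, -0.0078, 0.0806]
tool_rot: [2.615, -0.0, 1.482]
force: [-9.1, 2.0, 8.4]
opening: 0.0116
finger_force: 31.5
```

{"api": "send_rows", "payload": {"rows": [[[0, 0, 0.01, 0, 0, 0, 0], [0, 0, 0.02, 0, 0, 0, 0], [0, 0, 0.02, 0, 0, 0, 0]]]}}

```text
time: 16.88
ee_pos: [0.5968, -0.0078, 0.0809]
tool_rot: [2.615, 0.0, 1.482]
force: [-20.0, 4.2, 19.6]
opening: 0.0119
finger_force: 34.1
```

The board's lower end is on the floor (force mainly along the slope, height right). I back off slightly, shift towards the back panel and release.

{"api": "send_rows", "payload": {"rows": [[[0, 0, -0.03, 0, 0, 0, 0], [0, -0.03, -0.03, 0, 0, 0, 0], [0, -0.06, -0.03, 0, 0, 0, 0], [0, -0.06, -0.03, 0, 0, 0, 0], [0, -0.06, -0.03, 0, 0, 0, 0]]]}}

```text
time: 17.3
ee_pos: [0.5925, -0.0082, 0.0786]
tool_rot: [2.611, 0.0, 1.481]
force: [5.2, 0.1, 1.1]
opening: 0.0115
finger_force: 29.9
```

{"api": "send_rows", "payload": {"rows": [[[0, 0, 0, 0, 0, 0, 0.2], [0, 0, 0, 0, 0, 0, 0.3], [0, 0, 0, 0, 0, 0, 0.4], [0, 0, 0, 0, 0, 0, 0.5], [0, 0, 0, 0, 0, 0, 0.6], [0, 0, 0, 0, 0, 0, 0.6], [0, 0, 0, 0, 0, 0, 0.6]]]}}

```text
time: 17.88
ee_pos: [0.5901, -0.0079, 0.0762]
tool_rot: [2.617, 0.0, 1.481]
force: [-0.0, -0.5, -0.0]
opening: 0.0512
finger_force: 0.0
```

{"api": "send_rows", "payload": {"rows": [[[0, 0, -0.05, 0, 0, 0, 0.6], [0, 0, -0.15, 0, 0, 0, 0.6], [0, 0, -0.3, 0, 0, 0, 0.6], [0, 0, -0.5, 0, 0, 0, 0.6], [0, 0, -0.7, 0, 0, 0, 0.6], [0, 0, -0.9, 0, 0, 0, 0.6], [0, 0, -1, 0, 0, 0, 0.6], [0, 0, -1, 0, 0, 0, 0.6]]]}}

```text
time: 18.55
ee_pos: [0.5418, -0.0035, 0.1681]
tool_rot: [2.609, 0.001, 1.481]
force: [-0.2, 0.3, 0.4]
opening: 0.0513
finger_force: 0.0
```

```bash
python3 - <<'E'
from h import *
im=cv2.cvtColor(bot.get_image('scene'),cv2.COLOR_RGB2BGR);cv2.imwrite('pics/raw_s3.png',im)
hsv=cv2.cvtColor(im,cv2.COLOR_BGR2HSV); m=cv2.inRange(hsv,(10,70,70),(28,255,255)); m[:135]=0;m[:,:205]=0;m[260:]=0;m[:,285:]=0
n,l,st,c=cv2.connectedComponentsWithStats(m);i=1+np.argmax(st[1:,4]);print(st[i])
h=cv2.convexHull(np.argwhere(l==i)[:,::-1].astype(np.int32));print(cv2.approxPolyDP(h,2.5,True).reshape(-1,2).tolist())
for x,y in((.6223,-.0105),(.626,-.0105),(.6223,0)):
    print(x,y,proj('scene',leanpts([x,y,-.089],[[0,-.05,.006],[0,.05,.006],[.14,.05,.006],[.14,-.05,.006]])).round(1).tolist())
a=cv2.resize(im[120:270,190:340],None,fx=3.5,fy=3.5,interpolation=cv2.INTER_CUBIC)
cv2.imwrite('pics/m2.png',a)
E
```

```text
[ 219  186   42   60 1078]
[[260, 199], [241, 245], [219, 228], [235, 186]]
0.6223 -0.0105 [[219.5, 229.5], [240.9, 244.6], [259.1, 197.3], [236.4, 184.3]]
0.626 -0.0105 [[218.5, 230.0], [239.9, 245.2], [258.1, 197.8], [235.4, 184.7]]
0.6223 0 [[221.9, 230.9], [243.5, 246.2], [261.9, 198.6], [238.9, 185.5]]
```

View pics/m2.png

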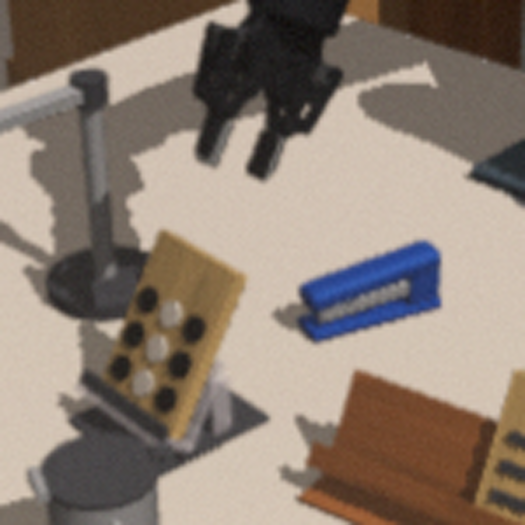

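The board leans properly in the stand: its corners are at (219,228), (241,245), (260,199) and (235,186), against predicted (219.5,229.5), (241,244.6), (259,197) and (236,184). Next I return to the knob.

```bash
python3 - <<'E'
from h import *
s=bot.get_state();p0=s['ee_pos'];R0=Ro.from_euler('xyz',s['tool_rot'])
Q=np.array([.6248,-.208,.30]);R=down(-.058);U=np.array([.54,-.01,.27])
sl=Slerp([0,1],Ro.concatenate([R0,R]))
chain([(U,R0)]+[(U+(Q-U)*k/4,sl(k/4)) for k in(1,2,3,4)])
E
```

```text
[-0.067, 0.52, -0.903] [0.0, 0.0, 0.0]
[-0.474, 0.258, 0.065] [0.201, -0.194, 0.716]
[-0.338, 0.42, 0.07] [0.201, -0.194, 0.716]
[-0.154, 0.519, 0.046] [0.201, -0.194, 0.716]
[0.05, 0.541, -0.006] [0.201, -0.194, 0.716]
```

{"api": "send_rows", "payload": {"rows": [[[0, 0.17, -0.3, 0, 0, 0, 0.6], [-0.03, 0.34, -0.6, 0, 0, 0, 1], [-0.07, 0.52, -0.9, 0, 0, 0, 1], [-0.07, 0.52, -0.9, 0, 0, 0, 1]]]}}

```text
time: 18.93
ee_pos: [0.5435, -0.0114, 0.2759]
tool_rot: [2.603, 0.002, 1.481]
force: [0.9, -1.3, 2.6]
opening: 0.0845
finger_force: 0.0
```

{"api": "send_rows", "payload": {"rows": [[[-0.12, 0.065, 0.016, 0.05, -0.048, 0.179, 1], [-0.24, 0.13, 0.032, 0.1, -0.097, 0.358, 1], [-0.355, 0.195, 0.05, 0.15, -0.145, 0.537, 1], [-0.474, 0.258, 0.065, 0.201, -0.194, 0.716, 1]]]}}

```text
time: 19.27
ee_pos: [0.5609, -0.0601, 0.2725]
tool_rot: [2.741, -0.078, 1.096]
force: [0.6, 0.8, 0.4]
opening: 0.0855
finger_force: 0.0
```

{"api": "send_rows", "payload": {"rows": [[[-0.085, 0.105, 0.018, 0.05, -0.048, 0.179, 1], [-0.17, 0.21, 0.035, 0.1, -0.097, 0.358, 1], [-0.25, 0.315, 0.05, 0.15, -0.145, 0.537, 1], [-0.338, 0.42, 0.07, 0.201, -0.194, 0.716, 1]]]}}

```text
time: 19.6
ee_pos: [0.5824, -0.1095, 0.2799]
tool_rot: [2.884, -0.103, 0.707]
force: [1.0, -0.5, 0.7]
opening: 0.0854
finger_force: 0.0
```

{"api": "send_rows", "payload": {"rows": [[[-0.04, 0.13, 0.01, 0.05, -0.048, 0.179, 1], [-0.08, 0.26, 0.02, 0.1, -0.097, 0.358, 1], [-0.115, 0.39, 0.035, 0.15, -0.145, 0.537, 1], [-0.154, 0.519, 0.046, 0.201, -0.194, 0.716, 1]]]}}

```text
time: 19.93
ee_pos: [0.6037, -0.1591, 0.2869]
tool_rot: [3.025, -0.073, 0.318]
force: [0.5, 1.1, 0.7]
opening: 0.0853
finger_force: 0.0
```

{"api": "send_rows", "payload": {"rows": [[[0.01, 0.135, 0, 0.05, -0.048, 0.179, 1], [0.025, 0.27, 0, 0.1, -0.097, 0.358, 1], [0.04, 0.405, 0, 0.15, -0.145, 0.537, 1], [0.05, 0.541, 0, 0.201, -0.194, 0.716, 1], [0.05, 0.541, 0, 0.201, -0.194, 0.716, 1], [0.05, 0.541, 0, 0.201, -0.194, 0.716, 1]]]}}

```text
time: 20.43
ee_pos: [0.6254, -0.2097, 0.2907]
tool_rot: [-3.139, 0.011, -0.058]
force: [0.7, 0.7, -0.7]
opening: 0.0856
finger_force: 0.0
```

```bash
python3 - <<'E'
from h import *
s=bot.get_state();print(s['ee_pos'],s['joint_pos'])
chain([([.6248,-.208,.196],down(-.058))])
E
```

```text
[ 0.6254008  -0.20966444  0.29066467] [-4.24469247e-01  5.27724659e-01  8.76320222e-01  1.93053813e+00
 -1.13304193e-03  2.77542757e+00]
[0.003, -0.013, 0.947] [-0.006, 0.021, -0.001]
```

{"api": "send_rows", "payload": {"rows": [[[0, -0.01, 0.3, 0, 0.02, 0, 1], [0, -0.01, 0.6, 0, 0.02, 0, 1], [0, -0.01, 0.8, 0, 0.02, 0, 1], [0, -0.01, 0.94, 0, 0.02, 0, 1], [0, -0.01, 0.94, 0, 0.02, 0, 1], [0, -0.01, 0.94, 0, 0.02, 0, 0.5], [0, -0.01, 0.94, 0, 0.02, 0, 0], [0, -0.01, 0.94, 0, 0.02, 0, 0], [0, -0.01, 0.94, 0, 0.02, 0, 0], [0, -0.01, 0.94, 0, 0.02, 0, 0], [0, -0.01, 0.94, 0, 0.02, 0, 0], [0, -0.01, 0.94, 0, 0.02, 0, 0], [0, -0.01, 0.94, 0, 0.02, 0, 0]]], "force": 20}}

```text
time: 21.52
ee_pos: [0.6249, -0.2076, 0.2032]
tool_rot: [3.141, -0.008, -0.057]
force: [-0.3, 0.4, 3.7]
opening: 0.0169
finger_force: 21.0
```

{"api": "send_rows", "payload": {"rows": [[[0, -0.066, 0, 0, 0, -0.1, 0], [-0.007, -0.132, 0, 0, 0, -0.2, 0], [-0.016, -0.197, 0, 0, 0, -0.3, 0], [-0.028, -0.262, 0, 0, 0, -0.4, 0], [-0.043, -0.326, 0, 0, 0, -0.5, 0], [-0.062, -0.389, 0, 0, 0, -0.6, 0], [-0.084, -0.452, 0, 0, 0, -0.7, 0], [-0.109, -0.512, 0, 0, 0, -0.8, 0], [-0.109, -0.512, 0, 0, 0, -0.8, 0]]]}}

```text
time: 22.27
ee_pos: [0.6163, -0.1547, 0.2032]
tool_rot: [3.139, -0.007, 0.363]
force: [-1.9, -0.3, 6.0]
opening: 0.0169
finger_force: 21.2
```

{"api": "send_rows", "payload": {"rows": [[[0, -0.066, 0, 0, 0, -0.1, 0], [-0.007, -0.132, 0, 0, 0, -0.2, 0], [-0.016, -0.197, 0, 0, 0, -0.3, 0], [-0.028, -0.262, 0, 0, 0, -0.4, 0], [-0.043, -0.326, 0, 0, 0, -0.5, 0], [-0.062, -0.389, 0, 0, 0, -0.6, 0], [-0.084, -0.452, 0, 0, 0, -0.7, 0], [-0.109, -0.512, 0, 0, 0, -0.8, 0], [-0.109, -0.512, 0, 0, 0, -0.8, 0]]]}}

```text
time: 23.02
ee_pos: [0.5878, -0.1114, 0.2032]
tool_rot: [3.136, -0.005, 0.78]
force: [-1.0, -0.7, 6.4]
opening: 0.0168
finger_force: 21.3
```

{"api": "send_rows", "payload": {"rows": [[[0, -0.066, 0, 0, 0, -0.1, 0], [-0.007, -0.132, 0, 0, 0, -0.2, 0], [-0.016, -0.197, 0, 0, 0, -0.3, 0], [-0.028, -0.262, 0, 0, 0, -0.4, 0], [-0.043, -0.326, 0, 0, 0, -0.5, 0], [-0.062, -0.389, 0, 0, 0, -0.6, 0], [-0.076, -0.43, 0, 0, 0, -0.667, 0], [-0.076, -0.43, 0, 0, 0, -0.667, 0], [-0.076, -0.43, 0, 0, 0, -0.667, 0], [-0.076, -0.43, 0, 0, 0, -0.667, 0]]]}}

```text
time: 23.85
ee_pos: [0.5529, -0.0869, 0.2031]
tool_rot: [3.134, -0.003, 1.127]
force: [-0.8, -0.5, 7.0]
opening: 0.0172
finger_force: 21.5
```

{"api": "send_rows", "payload": {"rows": [[[0, 0, 0, 0, 0, 0, 0.5], [0, 0, 0, 0, 0, 0, 1], [0, 0, 0, 0, 0, 0, 1], [0, 0, 0, 0, 0, 0, 1], [0, 0, 0, 0, 0, 0, 1], [0, 0, 0, 0, 0, 0, 1], [0, 0, -0.3, 0, 0, 0, 1], [0, 0, -0.6, 0, 0, 0, 1], [0, 0, -0.9, 0, 0, 0, 1], [0, 0, -1, 0, 0, 0, 1], [0, 0, -1, 0, 0, 0, 1], [0, 0, -1, 0, 0, 0, 1]]]}}

```text
time: 24.85
ee_pos: [0.5523, -0.0863, 0.302]
tool_rot: [3.135, -0.003, 1.13]
force: [0.6, -0.3, -0.9]
opening: 0.0856
finger_force: 0.0
```

```bash
python3 - <<'E'
from h import *
im=cv2.cvtColor(bot.get_image('top'),cv2.COLOR_RGB2BGR);cv2.imwrite('pics/raw_t4.png',im)
hsv=cv2.cvtColor(im,cv2.COLOR_BGR2HSV)
def ringfit(name):
    a=cv2.imread(name).astype(float); g=a.min(2); 
    # off-white rim: best ring by Hough on the crop, upscaled
    c=cv2.resize(g[170:260,290:400].astype(np.uint8),None,fx=4,fy=4,interpolation=cv2.INTER_CUBIC)
    h=cv2.HoughCircles(c,cv2.HOUGH_GRADIENT,1,40,param1=80,param2=25,minRadius=55,maxRadius=90)
    return None if h is None else [((x[:2]+.5)/4-.5+[290,170]).tolist()+[x[2]/4] for x in h[0][:3]]
for n in('pics/top0.png','pics/raw_t4.png'):
    r=ringfit(n);print(n,r,[onz('top',[q[:2]],.213).round(4).tolist() for q in r or []])
b=[.624,-.0095,-.089];print('centre',leanpts(b,[[.07,0,0]]))
s=cv2.imread('pics/raw_s3.png')
im=cv2.cvtColor(bot.get_image('scene'),cv2.COLOR_RGB2BGR)
d=cv2.absdiff(im,s).max(2)
for nm,(x0,y0,x1,y1) in dict(mug=(195,250,245,300),stapler=(275,190,318,216),bars=(325,225,378,280),board_lower=(222,205,258,244)).items():
    print(nm,(d[y0:y1,x0:x1]>50).sum())
print(bot.get_state()['dq'].round(3))
E
```

```text
pics/top0.png [[337.0, 211.75, np.float32(18.5)]] [[[0.5703, -0.0135, 0.213]]]
pics/raw_t4.png [[337.5, 208.0, np.float32(17.675)], [386.25, 202.25, np.float32(15.875)]] [[[0.5812, -0.0152, 0.213]], [[0.5961, -0.157, 0.213]]]
centre [[ 0.58913853 -0.00638911  0.08062178]]
mug 0
stapler 0
bars 0
board_lower 0
[ 0.001  0.005 -0.018  0.     0.001 -0.001]
```

```bash
python3 - <<'E'
from h import *
a=cv2.imread('pics/scene0.png');im=cv2.cvtColor(bot.get_image('scene'),cv2.COLOR_RGB2BGR);d=cv2.absdiff(im,a).max(2)
for nm,(x0,y0,x1,y1) in dict(mug=(195,258,245,300),stapler=(275,190,300,216),bars=(335,230,378,280)).items(): print(nm,(d[y0:y1,x0:x1]>60).sum())
print(bot.job_done())
E
```

```text
mug 0
stapler 22
bars 0
the job is handed in; nothing more can be done
None
```

The job is handed in: the button board leans in the acrylic stand and the lens is about 12–15 mm from above its centre. Before/after pictures showed no change at the mug or the bar board; the 22 pixels that changed at the stapler I put down to shadow.

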